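# Seat a coffee grinder's burr ring with its two-pin spanner

### The arm

A 6-joint arm with a two-finger parallel gripper is mounted at the origin on a cart in front of the work surface, level with it; the furniture and walls round the work are solid. World frame = base frame: x ahead of the robot, y to its left, z up, the work surface at z = 0. Lengths are in m, angles in rad, forces in N, time in s.
With the tool pointing down it reaches from about 0.25 to 0.8 m from the base axis. Payload 8.5 kg.
Tool frame: the origin (TCP) lies midway between the tips of the shut fingers; the grasp point (between the pads) lies 19 mm behind it (grasp_offset is the distance from the TCP to the grasp point, in m); z points along the fingers, y is the direction in which the jaws open and shut (so a half turn about z gives the same grasp; the last joint's range is limited). The gripper opens to 85 mm and grips with 20 to 120 N. Pads are 22 mm wide; open, the fingers measure 114 mm over their backs; the gripper's body (76 mm by 85 mm) begins 54 mm behind the grasp point. The pads swing forward as they close: fully open they stand 13 mm farther back than shut.
Start: joints at [1.158, 0.238, -0.013, 1.319, 0, 1.571], TCP at [0.211, 0.481, 0.231] pointing down, gripper open.
Joint ranges: [-2.66, 2.66], [-1.03, 1.9], [-1.14, 1.46], [-1.82, 2.27], [-1.45, 1.34], [-3.14, 3.14]. Speed limits (rad/s): [2.22, 2.22, 2.79, 3.14, 3.14, 3.14].

### API

Orientations are given as [roll, pitch, yaw] about the fixed x, y, z axes, in that order (R = Rz(yaw) Ry(pitch) Rx(roll)).
In Python, from rig import * gives the robot as it stands.
- The arm moves only by the tool send_rows, never from a script. Its argument "moves" is a list that holds one entry, the list of rows, each a list of 7 numbers: the shift along the world's x, y, z in m, then the turn, a rotation vector about the world's x, y, z in degrees, then the finger opening in m, from 0 to 0.0854. A call has 1 to 12 rows; each row is the pose to reach, as a shift and turn from the pose commanded when the call began; what a row does not reach only later rows make up. A row lasts 1/12 s, in which the tool goes at most 41.7 mm and 7.16 degrees, less where a joint would pass 70% of its speed; a pose out of reach is approached as far as the arm can. A call with a gripper value outside its range is refused whole. The fingers move at their own pace and stop on an object; the grip force is fixed at half the most. Time passes only in rows, so rows that repeat a pose let the fingers close. It gives the time, the measured TCP pose, the force and the opening at its end, in the units of the state.
- get_obs(): the state, without advancing time (a new reading comes with each control period).
- get_image(name): name is "scene" or "top" or "wrist"; returns the picture (420x560x3 uint8, blue, green, red); there is no depth.
- get_calibration(name): a dict with "fx", "fy", "cx", "cy" (pixels), "eye" and "rotation" of the camera in the world; the wrist camera has in their place "mount" (4x4, takes a point from camera to tool coordinates, whose origin is the TCP and whose axes are the flange's). Camera axes: x right, y down, z forward; pixel columns grow to the right and rows downward; lengths in m; the calibration is good to about 2 mm. A picture is of the moment at which its call begins: read the wrist's pose just before it. get_calibration takes no time and is no camera call.
- hand_in(): hands the job in, once; it reports no verdict.
The state is a dict: "clock": time; "joints": joint angles; "qd": joint speeds; "joint_torque": joint torques, N m; "ee_pos": TCP position; "eef_rot": TCP orientation; "ft_force": force on the tool from outside, world axes, zero at the start; "torque": the same for the moment, N m; "finger_gap": opening from 0.0 (shut) to 1.0 (fully open).
Only numpy, scipy, OpenCV 4.12 (cv2) and the standard library are available. Lean on these libraries where they do the work, as an engineer would, in place of code of your own. Each camera call takes 0.05 s, during which the arm holds its last target. There are 200 camera calls.

### The job

The coffee grinder's burr has just been cleaned and its retaining ring still lies loose, down in the throat. Take the two-pin spanner from its stand, fit its pins into the ring's two holes and turn the ring clockwise until it stops, fully home, feeling for holes and stop with light forces and never forcing the ring; then put the spanner back upright in its stand and leave everything else where it is.

Things in the scene. Friction and masses are not known exactly. Their poses are not given: they have to be found in the camera images.
- grinder: White table-top coffee grinder, fixed, 200 x 124 x 152 mm, hopper off; grey bin in its front. Origin on the worktop under the throat's vertical axis, x towards its back, z up. Throat: black ribbed collar 81 mm wide, top 152 mm up; mouth 69 mm wide, tapering in 11 mm to a straight 59 mm bore that holds the spanner's 56 mm disc centred; the ring lies at the bore's bottom.
- ring (a joint): Flat metal ring, 58 mm wide, 26 mm bore, in the throat; two through holes 8.8 mm wide and 8 mm deep, opposite each other, centres 20 mm from the axis. rad: 0 = home at a hard stop, starts -1.1 to -0.8, grows clockwise from above, sinking 2.3 mm per rad. Stiff (0.2 N m), stays put under light pressure. The value does not tell where the holes stand; over 1 N m, or a hard push, is forcing.
- ring_home (a point): Point on the throat's axis at the height of the ring's top face when home (130.5 mm up, 21.5 mm below the collar's top); the loose ring's face is 1.8 to 2.5 mm higher. Axes as the grinder's. The line through the two holes starts anywhere within 0.52 rad (30 deg) of the x axis and must be seen or felt for.
- spanner_grip (a point): Centre of the spanner's flat dark wooden grip, 46 mm wide (x), 14 mm thick (y), 44 mm high; z up, x along the line of the pins. Below it a 17 mm round stem, then a steel disc 56 mm wide, 9 mm thick, its underside 63 mm below this point, and two round-nosed pins under the disc. 92 mm tall in all, 0.13 to 0.21 kg, standing upright in its stand.
- spanner_pins (a point): Point on the spanner's axis level with the pin tips, 70 mm below spanner_grip, same axes. The pins are 6 mm thick, 7 mm long, at x = +20 and -20 mm; fully in, the disc rests on the ring.
- stand_seat (a point): Centre of the ledge in the turned wooden stand (fixed, 84 mm wide, 31 mm high), 23 mm above the worktop. The spanner's disc rests on the ledge, at any yaw, with its pins hanging 7 mm below it; the rim round the disc is 62 mm wide and 8 mm high, flared at the top.
- brush: Flat wooden cleaning brush lying on the worktop, 200 mm long. Leave alone.
- espresso_cup: White espresso cup, 50 mm high, at the front of the worktop. Leave alone.
- teaspoon: Steel teaspoon, 132 mm long, at the front edge. Leave alone.

How it is judged:
By the outcome, as a careful person would: the job done as asked, in the order asked, and still so for the second after the job is handed in, with the robot touching nothing.
It also fails if it takes over 64 s, if anything falls off the work surface, if the arm or the gripper's body presses on something with over 40 N, if the wrist force passes 120 N, or if a joint passes its speed limit or range.

## Working session

There is one attempt and no reset: what is moved stays moved. The work goes in short steps, Python scripts to look and compute and a tool call to move; the robot and the scene stay as the last step left them, time stands still between calls to the robot, and variables do not carry over. Pictures are saved under pics/ and viewed, about 8 in all and at most 12, crops included, and the job is handed in when it is done.

Besides the shell and the picture viewer there is one more tool, called after "Emit:" as name(argument=value, ...), one argument or row to a line, values as JSON. send_rows: Moves the arm, as the interface text tells. Its arguments: {"type":"object","properties":{"moves":{"type":"array","items":{"type":"array","items":{"type":"array","items":{"type":"number"}}}}},"required":["moves"]}

```bash
mkdir -p pics; ls
python3 - <<'E'
from rig import *
import cv2
o=get_obs(); print(o)
for n in ["scene","top","wrist"]:
    im=get_image(n); cv2.imwrite(f"pics/{n}0.png",im)
    print(n,get_calibration(n))
E
```

```text
pics
{'clock': 0.0, 'joints': array([ 1.15797838e+00,  2.38754206e-01, -1.42401054e-02,  1.31918312e+00,
        6.45736830e-06,  1.57081848e+00]), 'qd': array([ 9.54235494e-04,  1.37477455e-05,  6.79774427e-04,  4.91817075e-04,
       -3.77447532e-04,  5.62381290e-04]), 'joint_torque': array([-1.56772236e-03, -5.38776433e+01,  3.46433902e+01,  1.84460473e-02,
       -1.73051188e-05, -2.02706144e-05]), 'ee_pos': array([0.21046278, 0.48052938, 0.23069706]), 'eef_rot': array([-3.14021155e+00, -6.42677112e-06,  2.72875255e+00]), 'ft_force': array([-0.13146568, -1.04799174,  0.13900708]), 'torque': array([ 0.01517735, -0.01971627,  0.00534552]), 'finger_gap': 1.0029335049805383}
scene {'fx': 419.649246683457, 'fy': 419.649246683457, 'cx': 275.0363600292751, 'cy': 211.75691776045636, 'eye': array([-0.24841922, -0.66011791,  0.57437494]), 'rotation': array([-2.00004703,  0.0189297 , -0.75780045])}
top {'fx': 400.1496364372114, 'fy': 400.1496364372114, 'cx': 273.78869918089526, 'cy': 214.52129267936215, 'eye': array([0.18309496, 0.09400508, 1.33856407]), 'rotation': array([-2.91780679e+00, -2.47547005e-03, -1.57017239e+00])}
wrist {'fx': 290.78264408890533, 'fy': 290.78264408890533, 'cx': 282.08873307466536, 'cy': 208.48441611177992, 'mount': array([[ 3.38368138e-04, -9.63211509e-01, -2.68744253e-01,
         6.83648653e-02],
       [ 9.99999943e-01,  3.21527217e-04,  1.06679129e-04,
         1.54693925e-06],
       [-1.63459731e-05, -2.68744274e-01,  9.63211563e-01,
        -1.41384344e-01],
       [ 0.00000000e+00,  0.00000000e+00,  0.00000000e+00,
         1.00000000e+00]])}
```

View pics/top0.png

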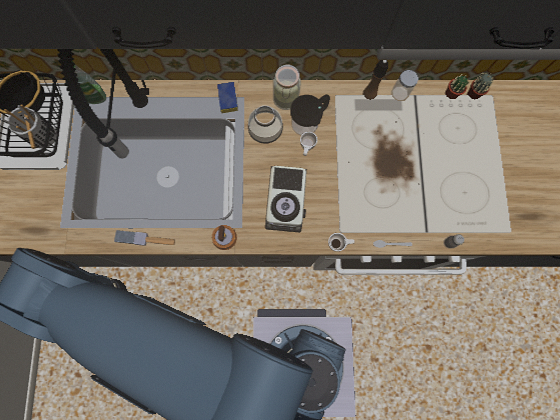

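View pics/scene0.png

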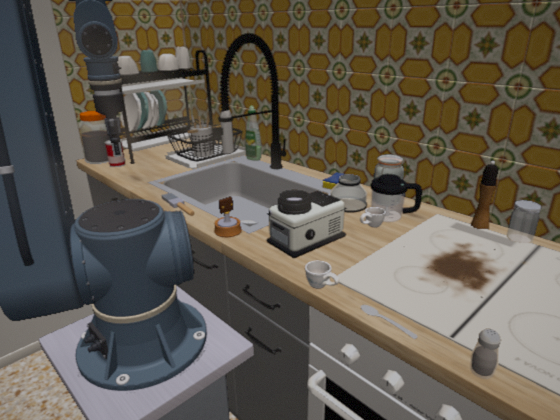

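```bash
cat > h.py <<'E'
from rig import *
import numpy as np, cv2
from scipy.spatial.transform import Rotation as R
def rpy(e): return R.from_euler('xyz',e).as_matrix()
def cam(n,o=None):
    c=get_calibration(n); K=np.array([[c['fx'],0,c['cx']],[0,c['fy'],c['cy']],[0,0,1]])
    if n!='wrist': return K,rpy(c['rotation']),np.array(c['eye'])
    m=c['mount']; Rt=rpy(o['eef_rot']); return K,Rt@m[:3,:3],Rt@m[:3,3]+o['ee_pos']
def toz(C,px,z):
    K,Rc,e=C; d=Rc@np.linalg.inv(K)@np.array([*px,1.]); return e+d*(z-e[2])/d[2]
def proj(C,p):
    K,Rc,e=C; q=K@(Rc.T@(np.asarray(p)-e)); return q[:2]/q[2]
E
python3 - <<'E'
from h import *
C=cam('top'); S=cam('scene')
for n,p,z in [('collar',(286,206),.152),('stand',(224,237),.02),('grip top',(224,230),.11),('bl',(270,168),.15),('fl',(265,228),.14)]:
    w=toz(C,p,z); print(n,w.round(4),proj(S,w).round(0))
o=get_obs(); im=cv2.imread('pics/top0.png'); cv2.imwrite('pics/c1.png',cv2.resize(im[150:260,190:320],None,fx=5,fy=5,interpolation=cv2.INTER_CUBIC))
im=cv2.imread('pics/scene0.png'); cv2.imwrite('pics/c2.png',cv2.resize(im[170:260,200:360],None,fx=5,fy=5,interpolation=cv2.INTER_CUBIC))
a=cv2.imread('pics/c1.png');b=cv2.imread('pics/c2.png');a=cv2.resize(a,(390,330));b=cv2.resize(b,(400,225));c=np.zeros((330,790,3),'uint8');c[:,:390]=a;c[:225,390:]=b;cv2.imwrite('pics/c.png',c)
E
```

```text
collar [0.4799 0.0539 0.152 ] [293. 196.]
stand [0.4061 0.257  0.02  ] [226. 226.]
grip top [0.413  0.2465 0.11  ] [228. 198.]
bl [0.6029 0.1032 0.15  ] [310. 181.]
fl [0.4137 0.118  0.14  ] [258. 201.]
```

View pics/c.png

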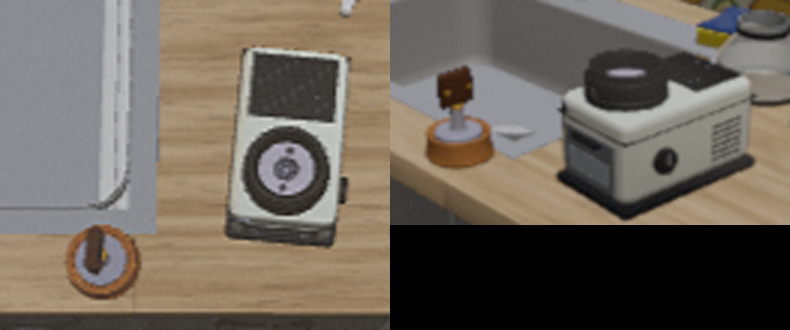

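Emit:
send_rows(
  moves=[
    [[0.04,-0.046,0,0,0,6,0.0854],[0.08,-0.092,0,0,0,12,0.0854],[0.12,-0.138,0,0,0,18,0.0854],[0.15,-0.175,0,0,0,23.65,0.0854],[0.175,-0.205,0,0,0,23.65,0.0854],[0.195,-0.225,0,0,0,23.65,0.0854],[0.2,-0.23,0,0,0,23.65,0.0854],[0.2,-0.23,0,0,0,23.65,0.0854],[0.2,-0.23,0,0,0,23.65,0.0854]],
  ],
)

```text
clock: 0.9
ee_pos: [0.4125, 0.2482, 0.231]
eef_rot: [-3.141, 0.0, 3.137]
ft_force: [0.3, 0.4, -0.1]
finger_gap: 0.999
```

Run:
```python
from h import *
import pickle
o=get_obs(); im=get_image('wrist'); cv2.imwrite('pics/w1.png',im); pickle.dump(o,open('o1.pkl','wb')); print(o['clock'],o['ee_pos'],o['eef_rot'],o['ft_force'],np.abs(o['qd']).max())
```

```text
0.9 [0.41253303 0.24822832 0.23101995] [-3.14073138e+00  1.58965029e-04  3.13721651e+00] [ 0.29484959  0.44178147 -0.14056673] 0.0655093571103879
```

Emit:
send_rows(
  moves=[
    [[0.02,-0.036,0.004,0,0,0,0.0854],[0.035,-0.072,0.008,0,0,0,0.0854],[0.05,-0.11,0.012,0,0,0,0.0854],[0.062,-0.145,0.016,0,0,0,0.0854],[0.067,-0.175,0.018,0,0,0,0.0854],[0.068,-0.19,0.02,0,0,0,0.0854],[0.068,-0.195,0.02,0,0,0,0.0854],[0.068,-0.195,0.02,0,0,0,0.0854],[0.068,-0.195,0.02,0,0,0,0.0854]],
  ],
)

```text
clock: 1.7
ee_pos: [0.4783, 0.0569, 0.2511]
eef_rot: [3.141, -0.0, -3.141]
ft_force: [-0.6, 0.3, -0.5]
finger_gap: 0.996
```

Run:
```python
from h import *
import pickle
o=get_obs(); im=get_image('wrist'); cv2.imwrite('pics/w2.png',im); pickle.dump(o,open('o2.pkl','wb')); print(o['clock'],o['ee_pos'],o['eef_rot'],o['ft_force'],np.abs(o['qd']).max())
```

```text
1.7 [0.47825647 0.05692663 0.25112856] [ 3.14124430e+00 -3.32852280e-04 -3.14106273e+00] [-0.62180882  0.2897505  -0.52498025] 0.01502634192462899
```

View pics/w1.png

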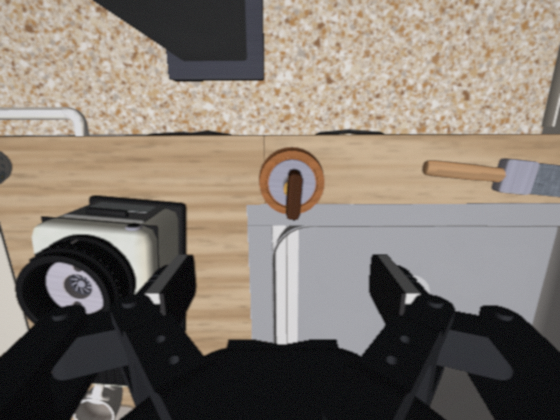

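View pics/w2.png

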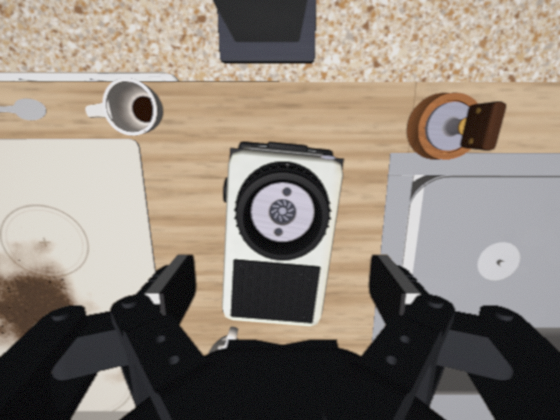

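Run:
```python
from h import *
import pickle
o1=pickle.load(open('o1.pkl','rb'));o2=pickle.load(open('o2.pkl','rb'))
C1=cam('wrist',o1);C2=cam('wrist',o2)
def ell(m,off):
    cs,_=cv2.findContours(m,cv2.RETR_EXTERNAL,cv2.CHAIN_APPROX_NONE); c=max(cs,key=cv2.contourArea); 
    e=cv2.fitEllipse(cv2.convexHull(c).reshape(-1,1,2)); return (np.array(e[0])+off).round(2),np.round(e[1],1)
for f,C,(x0,y0,x1,y1) in [('w1',C1,(250,140,335,225)),('w2',C2,(400,85,475,165))]:
    im=cv2.imread(f'pics/{f}.png')[y0:y1,x0:x1]; hsv=cv2.cvtColor(im,cv2.COLOR_BGR2HSV)
    m=((hsv[...,0]<16)&(hsv[...,1]>110)&(hsv[...,2]>90)).astype('uint8')*255
    c,s=ell(m,(x0,y0)); print(f,'stand',c,s,toz(C,c,.02).round(4),toz(C,c,.031).round(4), 'diam',s*(C[2][2]-.031)/C[0][0,0])
im=cv2.imread('pics/w2.png'); g=cv2.cvtColor(im,cv2.COLOR_BGR2GRAY)
x0,y0,x1,y1=225,150,340,265
c,s=ell((g[y0:y1,x0:x1]<60).astype('uint8')*255,(x0,y0)); print('collar',c,s,toz(C2,c,.152))
# ring bright area
b=(g[y0:y1,x0:x1]>120).astype('uint8')*255; b[:, :18]=0;b[:, 97:]=0
yy,xx=np.mgrid[y0:y1,x0:x1]; b[(xx-283)**2+(yy-212)**2>38**2]=0
c,s=ell(b,(x0,y0)); print('ring',c,s,toz(C2,c,.1327))
H=[]
for (u,v) in [(287,191),(278,232)]:
    p=g[v-7:v+8,u-7:u+8].astype(float); w=np.clip(np.median(p)-25-p,0,None); Y,X=np.mgrid[v-7:v+8,u-7:u+8]
    q=((w*X).sum()/w.sum(),(w*Y).sum()/w.sum()); H.append(toz(C2,q,.1325)); print(q,H[-1])
d=H[1]-H[0]; print('sep',np.linalg.norm(d),'ang',np.degrees(np.arctan2(d[1],d[0])),'mid',(H[0]+H[1])/2)
im1=cv2.imread('pics/w1.png')[140:225,245:340]; im2=im[85:165,400:515]
a=cv2.resize(im1,(400,358),interpolation=cv2.INTER_CUBIC);b2=cv2.resize(im2,(400,278),interpolation=cv2.INTER_CUBIC)
o=np.zeros((560,800,3),'uint8');o[:358,:400]=a;o[:278,400:]=b2;r=cv2.resize(im[165:260,230:335],(309,280),interpolation=cv2.INTER_CUBIC);o[280:560,450:759]=r;cv2.imwrite('pics/d.png',o)
# top cam
T=cam('top');
```

```text
w1 stand [291.03 180.38] [65.1 66.3] [0.4069 0.2592 0.02  ] [0.4049 0.2589 0.031 ] diam [0.07643063 0.07783949]
w2 stand [444.66 125.41] [65.7 78.3] [0.4074 0.2575 0.02  ] [0.4074 0.2515 0.031 ] diam [0.08168606 0.09735188]
collar [282.18 210.4 ] [93.  97.2] [0.47870301 0.05718848 0.152     ]
ring [282.12 211.46] [58.5 62.6] [0.48524486 0.05715581 0.1327    ]
(np.float64(286.67221961520414), np.float64(191.02604411074614)) [0.46587574 0.06129509 0.1325    ]
(np.float64(277.8736957715541), np.float64(231.53871499176276)) [0.50514963 0.05314271 0.1325    ]
sep 0.040111092641553416 ang -11.7267826772364 mid [0.48551268 0.0572189  0.1325    ]
```

View pics/d.png

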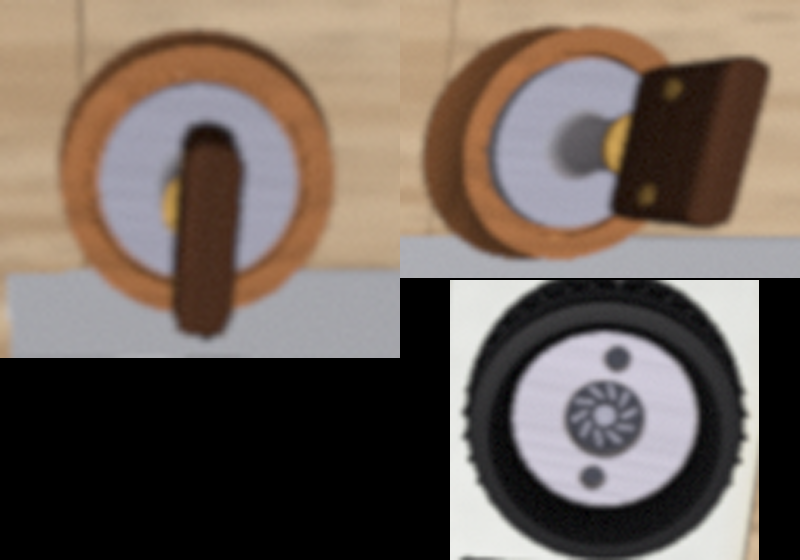

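```bash
cat > fit.py <<'E'
from h import *
from scipy.optimize import minimize
def mask(im,box):
    x0,y0,x1,y1=box; hsv=cv2.cvtColor(im,cv2.COLOR_BGR2HSV); 
    m=((hsv[...,2]<95)&(hsv[...,1]>85)).astype('uint8'); k=np.zeros_like(m); k[y0:y1,x0:x1]=m[y0:y1,x0:x1]
    k=cv2.morphologyEx(k,cv2.MORPH_OPEN,np.ones((3,3),'uint8'))
    n,l,st,_=cv2.connectedComponentsWithStats(k); i=1+np.argmax(st[1:,4]); return (l==i).astype('uint8')
def box(x,y,yaw,z):
    P=np.array([[a,b,c] for a in(-.023,.023) for b in(-.007,.007) for c in(-.022,.022)])
    c,s=np.cos(yaw),np.sin(yaw); return P@np.array([[c,s,0],[-s,c,0],[0,0,1]])+[x,y,z]
def render(C,x,y,yaw,z,shape,S=8):
    pts=np.array([proj(C,p) for p in box(x,y,yaw,z)],np.float32); h=cv2.convexHull(pts)
    m=np.zeros(shape,np.uint8); cv2.fillConvexPoly(m,np.round(h*256).astype(np.int32),255,cv2.LINE_AA,8); return m/255.
def fit(views,p0,z=.086):
    def f(p): return sum(np.abs(render(C,*p[:3],z,m.shape)-cv2.GaussianBlur(m.astype(float),(3,3),.6)).sum() for C,m in views)
    s=np.array([p0]+[np.array(p0)+d for d in ([.006,0,0],[0,.006,0],[0,0,.15])])
    r=minimize(f,p0,method='Nelder-Mead',options=dict(initial_simplex=s,xatol=1e-5,fatol=.05)); return r.x,r.fun
E
python3 - <<'E'
from fit import *
import pickle
C1=cam('wrist',pickle.load(open('o1.pkl','rb')));C2=cam('wrist',pickle.load(open('o2.pkl','rb')))
i1=cv2.imread('pics/w1.png');i2=cv2.imread('pics/w2.png')
m1=mask(i1,(275,160,312,225)); m2=mask(i2,(450,95,515,155)); print(m1.sum(),m2.sum(), np.argwhere(m1).min(0),np.argwhere(m1).max(0),np.argwhere(m2).min(0),np.argwhere(m2).max(0))
for v in ([(C1,m1)],[(C2,m2)],[(C1,m1),(C2,m2)]):
  for y0 in (0,): print(fit(v,[.41,.257,y0]))
for p in [(292.1,183)]: print(toz(C1,p,.0315))
print(toz(cam('top'),(190+103/3,150+261/3),.03))
E
```

```text
603 1558 [171 286] [218 301] [102 462] [149 504]
(array([0.4092667 , 0.25876318, 0.04499508]), np.float64(309.3922745532632))
(array([ 0.41035125,  0.25457804, -0.08958607]), np.float64(592.9554808098734))
(array([0.40943792, 0.2585356 , 0.0450861 ]), np.float64(936.9156878149984))
[0.4079605  0.26014023 0.0315    ]
[0.40441204 0.25462451 0.03      ]
```

Run:
```python
from fit import *
import pickle
C1=cam('wrist',pickle.load(open('o1.pkl','rb')));C2=cam('wrist',pickle.load(open('o2.pkl','rb')))
for C in (C1,C2):
  print(C[2]); 
  for yaw in (0,): print(np.array([proj(C,p) for p in box(.408,.259,yaw,.086)]).round(1).tolist())
i1=cv2.imread('pics/w1.png');m1=mask(i1,(275,160,312,225)); 
for r in range(168,222,4): print(r,np.flatnonzero(m1[r])[[0,-1]] if m1[r].any() else None, i1[r,280:308,2].tolist())
r=render(C1,.408,.259,0,.086,m1.shape);print(r.sum(),r.max())
```

```text
[0.34416264 0.24872038 0.37239324]
[[285.5, 167.3], [286.0, 173.7], [298.7, 167.3], [301.4, 173.6], [285.6, 209.1], [286.1, 221.6], [298.3, 209.1], [300.7, 221.5]]
[0.40995412 0.05691226 0.39253559]
[[465.0, 103.3], [494.0, 99.5], [478.1, 103.3], [509.2, 99.5], [457.9, 147.3], [484.6, 150.3], [470.5, 147.3], [499.1, 150.3]]
168 None [160, 162, 160, 161, 160, 160, 161, 161, 159, 156, 149, 143, 133, 126, 126, 131, 138, 146, 153, 157, 159, 158, 157, 159, 159, 159, 157, 157]
172 [291 298] [158, 160, 159, 160, 158, 158, 156, 141, 108, 67, 37, 33, 33, 34, 33, 31, 28, 32, 34, 50, 93, 132, 155, 163, 162, 161, 163, 163]
176 [289 300] [160, 160, 161, 161, 158, 154, 145, 122, 89, 61, 63, 73, 76, 76, 74, 71, 69, 68, 69, 66, 67, 87, 122, 151, 160, 161, 162, 161]
180 [288 301] [157, 157, 155, 147, 130, 115, 95, 78, 68, 66, 74, 79, 77, 74, 72, 72, 69, 72, 72, 73, 70, 76, 88, 123, 150, 160, 163, 161]
184 [288 300] [162, 159, 150, 138, 144, 160, 150, 110, 72, 66, 76, 76, 76, 73, 72, 72, 73, 73, 74, 71, 73, 77, 101, 135, 155, 162, 159, 160]
188 [288 300] [163, 159, 159, 169, 184, 182, 150, 99, 63, 69,
[... 536 characters left out ...]
51, 125, 85, 69, 73, 77, 75, 76, 73, 72, 71, 73, 76, 72, 73, 70, 84, 112, 128, 130, 131, 140, 151, 160]
208 [286 299] [162, 163, 161, 159, 149, 124, 89, 72, 71, 74, 75, 73, 72, 71, 73, 72, 72, 72, 73, 79, 106, 140, 155, 157, 157, 156, 157, 156]
212 [286 299] [157, 155, 156, 156, 150, 122, 85, 69, 73, 76, 74, 73, 72, 71, 71, 74, 73, 72, 73, 88, 123, 152, 164, 164, 164, 162, 165, 164]
216 [288 297] [164, 164, 165, 165, 164, 154, 127, 93, 76, 76, 74, 73, 75, 73, 73, 74, 72, 75, 87, 121, 149, 162, 166, 165, 166, 163, 164, 164]
220 None [164, 165, 164, 165, 165, 166, 163, 162, 157, 153, 151, 144, 129, 109, 107, 125, 142, 151, 157, 164, 165, 166, 164, 164, 165, 166, 165, 164]
933.0235294117647 1.0
```

Emit:
send_rows(
  moves=[
    [[-0.013,0.038,0,0,0,-4,0.0854],[-0.026,0.076,0,0,0,-4,0.0854],[-0.04,0.114,-0.01,0,0,-4,0.0854],[-0.053,0.152,-0.03,0,0,-4,0.0854],[-0.066,0.185,-0.05,0,0,-4,0.0854],[-0.0715,0.2,-0.08,0,0,-4,0.0854],[-0.0715,0.203,-0.11,0,0,-4,0.0854],[-0.0715,0.203,-0.14,0,0,-4,0.0854],[-0.0715,0.203,-0.165,0,0,-4,0.0854],[-0.0715,0.203,-0.18,0,0,-4,0.0854],[-0.0715,0.203,-0.184,0,0,-4,0.0854],[-0.0715,0.203,-0.184,0,0,-4,0.0854]],
  ],
)

```text
clock: 2.75
ee_pos: [0.4057, 0.2594, 0.0664]
eef_rot: [-3.14, -0.002, 3.074]
ft_force: [-0.4, 0.1, 0.4]
finger_gap: 1.002
```

Run:
```python
from h import *
import pickle
o=get_obs(); im=get_image('wrist'); cv2.imwrite('pics/w3.png',im); pickle.dump(o,open('o3.pkl','wb')); print(o['clock'],o['ee_pos'],o['eef_rot'],o['ft_force'],np.abs(o['qd']).max())
```

```text
2.75 [0.40574097 0.25944525 0.06635641] [-3.14020443e+00 -2.03120098e-03  3.07363839e+00] [-0.38480948  0.11869734  0.43488589] 0.039653948763670635
```

View pics/w3.png

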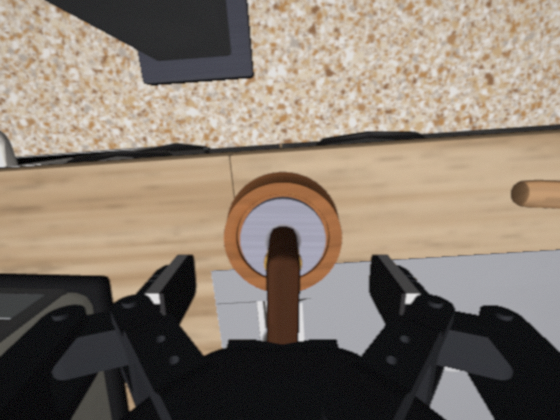

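Emit:
send_rows(
  moves=[
    [[0,0,0,0,0,0,0.0],[0,0,0,0,0,0,0.0],[0,0,0,0,0,0,0.0],[0,0,0,0,0,0,0.0],[0,0,0,0,0,0,0.0],[0,0,0,0,0,0,0.0],[0,0,0,0,0,0,0.0],[0,0,0,0,0,0,0.0]],
  ],
)

```text
clock: 3.47
ee_pos: [0.4073, 0.2589, 0.0675]
eef_rot: [3.141, 0.0, 3.072]
ft_force: [-0.1, -0.0, 3.6]
finger_gap: 0.157
```

Run:
```python
from h import *
import pickle
o=get_obs(); im=get_image('wrist'); cv2.imwrite('pics/w4.png',im); pickle.dump(o,open('o4.pkl','wb')); print(o['clock'],o['ee_pos'],o['eef_rot'],o['ft_force'],o['torque'],o['finger_gap'])
a=cv2.imread('pics/w3.png'); a2=cv2.resize(a[160:350,210:360],(450,570),interpolation=cv2.INTER_CUBIC);b=cv2.resize(im[160:350,225:340],(345,570),interpolation=cv2.INTER_CUBIC); cv2.imwrite('pics/e.png',np.hstack([a2,b]))
C=cam('wrist',o)
# predicted: grip corners
y=o['eef_rot'][2]
for x in (.403,.408): print(x,[proj(C,[x-.023*1,o['ee_pos'][1]+.003,z]).round(1).tolist() for z in (.064,.108)], proj(C,[x,.2594,.0315]).round(1))
```

```text
3.4667 [0.40730683 0.25893226 0.0675268 ] [3.14141795e+00 4.43841315e-04 3.07162890e+00] [-0.13243827 -0.0381305   3.60877411] [-0.11503374  0.065393   -0.00537809] 0.15725112943638542
0.403 [[284.0, 209.4], [284.8, 241.5]] [282.2 230.1]
0.408 [[284.6, 218.5], [285.7, 253.9]] [282.7 237.3]
```

View pics/e.png

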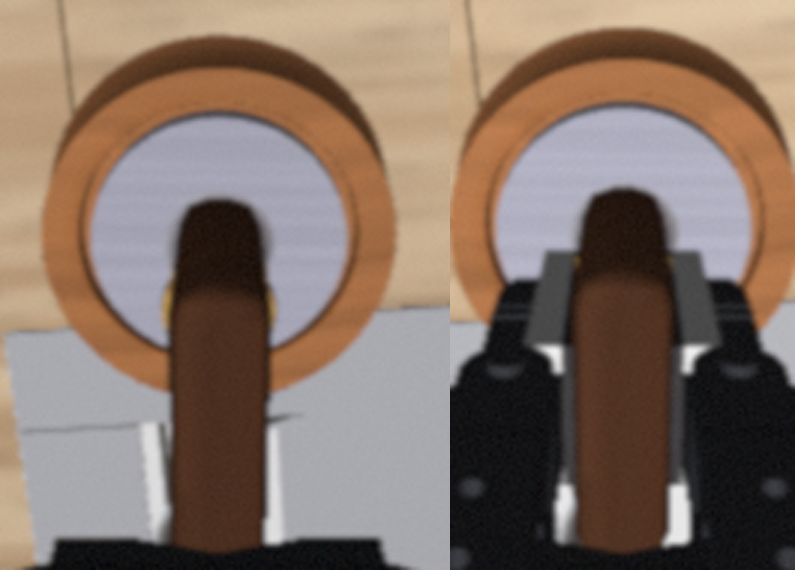

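Emit:
send_rows(
  moves=[
    [[0,0,0.01,0,0,0,0.0],[0,0,0.03,0,0,0,0.0],[0,0,0.06,0,0,0,0.0],[0,0,0.1,0,0,0,0.0],[0.01,-0.02,0.13,0,0,-2,0.0],[0.023,-0.055,0.15,0,0,-4,0.0],[0.037,-0.095,0.158,0,0,-7.7,0.0],[0.052,-0.134,0.158,0,0,-7.7,0.0],[0.067,-0.17,0.158,0,0,-7.7,0.0],[0.076,-0.193,0.158,0,0,-7.7,0.0],[0.0785,-0.2013,0.158,0,0,-7.7,0.0],[0.0785,-0.2013,0.158,0,0,-7.7,0.0]],
  ],
)

```text
clock: 4.52
ee_pos: [0.4858, 0.0557, 0.2248]
eef_rot: [-3.141, -0.001, 2.934]
ft_force: [0.7, 0.6, -0.4]
finger_gap: 0.155
```

Emit:
send_rows(
  moves=[
    [[0,0,0,0,0,0,0.0],[0,0,0,0,0,0,0.0],[0,0,0,0,0,0,0.0]],
  ],
)

```text
clock: 4.77
ee_pos: [0.4851, 0.0587, 0.2252]
eef_rot: [3.142, -0.0, 2.939]
ft_force: [-0.3, -0.2, -1.5]
finger_gap: 0.156
```

Run:
```python
from h import *
import pickle
o=get_obs(); im=get_image('wrist'); cv2.imwrite('pics/w5.png',im); im2=get_image('scene'); pickle.dump(o,open('o5.pkl','wb')); print(o['clock'],o['ee_pos'],o['eef_rot'],o['ft_force'],o['torque'],o['finger_gap'])
b=cv2.resize(im[130:330,200:370],(510,600)); c=cv2.resize(im2[140:265,250:370],(288,300)); k=np.zeros((600,798,3),'uint8');k[:,:510]=b;k[:300,510:]=c;cv2.imwrite('pics/f.png',k)
```

```text
4.7667 [0.48514573 0.05872428 0.22518965] [ 3.14156573e+00 -3.95438315e-04  2.93901861e+00] [-0.30211117 -0.21175482 -1.45886984] [ 0.02819292 -0.03241822 -0.02579504] 0.1561823577433185
```

View pics/f.png

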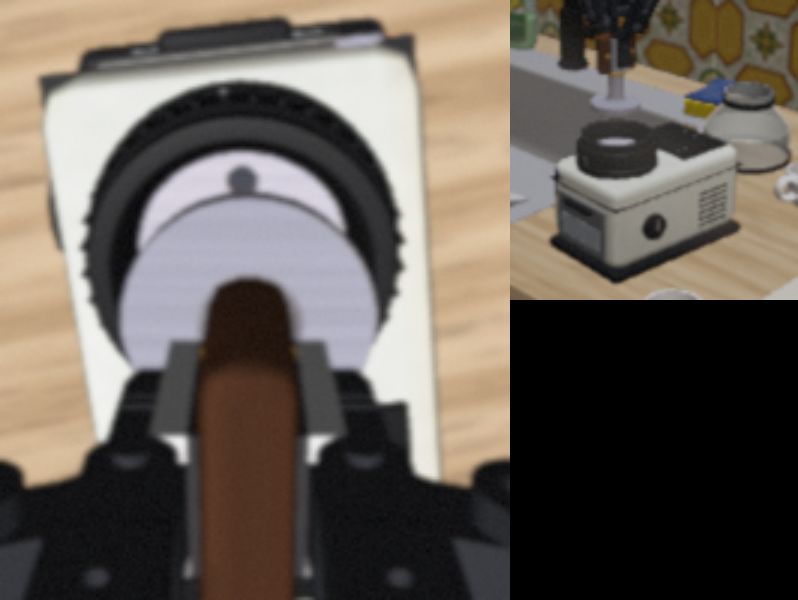

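Run:
```python
from h import *
import pickle
o=pickle.load(open('o5.pkl','rb')); C=cam('wrist',o); im=cv2.imread('pics/w5.png'); g=cv2.cvtColor(im,cv2.COLOR_BGR2GRAY)
u,v=281,190
p=g[v-7:v+8,u-7:u+8].astype(float); w=np.clip(np.median(p)-25-p,0,None); Y,X=np.mgrid[v-7:v+8,u-7:u+8]
q=((w*X).sum()/w.sum(),(w*Y).sum()/w.sum()); h=toz(C,q,.1327); print('hole',q,h)
T=rpy(o['eef_rot']); print('pin exp',o['ee_pos']+T@[.02,0,.0515])
# disc: top face 9mm above underside: z = TCP -.0445+.009
zd=o['ee_pos'][2]-.0355; a=np.radians(np.arange(0,360,5))
for dx in (-.001,0,.001):
  P=np.array([proj(C,o['ee_pos']+T@[dx+.028*np.cos(t),.028*np.sin(t),.0355]) for t in a]); print(dx,'top row',P[:,1].min(),'cols',P[:,0].min(),P[:,0].max())
print('seen: top row',130+193/3,'cols',200+119/3,200+380/3)
o=get_obs(); print(o['clock'],o['ee_pos'],o['eef_rot'],o['ft_force'])
```

```text
hole (np.float64(280.47757153905644), np.float64(191.13689095127611)) [0.46733204 0.06111989 0.1327    ]
pin exp [0.46553502 0.06275356 0.17369756]
-0.001 top row 196.14745592812204 cols 238.88515826973972 325.0349567684823
0 top row 194.58364365572115 cols 238.82415943945136 325.0966260590171
0.001 top row 193.0151861643008 cols 238.76298664431724 325.1584712154588
seen: top row 194.33333333333331 cols 239.66666666666666 326.6666666666667
4.8667 [0.48527336 0.05861398 0.22528074] [-3.14157943e+00 -1.23843741e-04  2.93910910e+00] [-0.2558704  -0.16850677 -2.23481742]
```

Emit:
send_rows(
  moves=[
    [[0.0007,-0.002,0,0,0,0,0.0],[0.0007,-0.002,-0.01,0,0,0,0.0],[0.0007,-0.002,-0.02,0,0,0,0.0],[0.0007,-0.002,-0.03,0,0,0,0.0],[0.0007,-0.002,-0.036,0,0,0,0.0],[0.0007,-0.002,-0.038,0,0,0,0.0],[0.0007,-0.002,-0.038,0,0,0,0.0],[0.0007,-0.002,-0.038,0,0,0,0.0]],
  ],
)

```text
clock: 5.53
ee_pos: [0.4863, 0.0555, 0.1872]
eef_rot: [-3.141, -0.0, 2.937]
ft_force: [0.3, -0.3, -1.5]
finger_gap: 0.157
```

Emit:
send_rows(
  moves=[
    [[0,0,-0.0007,0,0,0,0.0],[0,0,-0.0014,0,0,0,0.0],[0,0,-0.002,0,0,0,0.0],[0,0,-0.002,0,0,0,0.0]],
  ],
)

```text
clock: 5.87
ee_pos: [0.4864, 0.0557, 0.1855]
eef_rot: [3.141, 0.0, 2.937]
ft_force: [-0.8, 0.7, 0.3]
finger_gap: 0.156
```

Emit:
send_rows(
  moves=[
    [[0,0.0005,0,0,0,0,0.0],[0,0.001,0,0,0,0,0.0],[0,0.001,0,0,0,0,0.0],[0,0.001,0,0,0,0,0.0]],
  ],
)

```text
clock: 6.2
ee_pos: [0.4863, 0.0565, 0.1852]
eef_rot: [-3.141, 0.0, 2.937]
ft_force: [0.3, -0.5, -1.5]
finger_gap: 0.154
```

Emit:
send_rows(
  moves=[
    [[0,0,-0.0007,0,0,0,0.0],[0,0,-0.0014,0,0,0,0.0],[0,0,-0.002,0,0,0,0.0],[0,0,-0.002,0,0,0,0.0]],
  ],
)

```text
clock: 6.53
ee_pos: [0.4862, 0.0565, 0.1831]
eef_rot: [-3.141, -0.0, 2.937]
ft_force: [-0.4, 0.5, -1.1]
finger_gap: 0.158
```

Emit:
send_rows(
  moves=[
    [[0,0,-0.0007,0,0,0,0.0],[0,0,-0.0014,0,0,0,0.0],[0,0,-0.002,0,0,0,0.0],[0,0,-0.002,0,0,0,0.0]],
  ],
)

```text
clock: 6.87
ee_pos: [0.4862, 0.0565, 0.1811]
eef_rot: [-3.141, -0.0, 2.937]
ft_force: [-0.4, 0.0, -1.6]
finger_gap: 0.153
```

Run:
```python
from h import *
o=get_obs(); print(o['clock'],o['ee_pos'],o['eef_rot'],o['ft_force'],o['torque'])
```

```text
6.8667 [0.48621412 0.0565397  0.18111844] [-3.14141169e+00 -2.54771207e-04  2.93733195e+00] [-0.40573341  0.0215987  -1.61231147] [0.01021876 0.00424682 0.01570334]
```

Tips are about 3 mm below the ring face without force: the pins appear to be in. Continuing to the seat.

Emit:
send_rows(
  moves=[
    [[0,0,-0.0007,0,0,0,0.0],[0,0,-0.0014,0,0,0,0.0],[0,0,-0.002,0,0,0,0.0],[0,0,-0.002,0,0,0,0.0]],
  ],
)

```text
clock: 7.2
ee_pos: [0.4863, 0.0566, 0.1791]
eef_rot: [-3.141, -0.0, 2.937]
ft_force: [0.3, -0.3, -2.2]
finger_gap: 0.155
```

Emit:
send_rows(
  moves=[
    [[0,0,-0.0005,0,0,0,0.0],[0,0,-0.001,0,0,0,0.0],[0,0,-0.001,0,0,0,0.0]],
  ],
)

```text
clock: 7.45
ee_pos: [0.4863, 0.0565, 0.1782]
eef_rot: [-3.141, -0.0, 2.937]
ft_force: [-0.1, 0.2, -1.3]
finger_gap: 0.156
```

Emit:
send_rows(
  moves=[
    [[0,0,-0.0005,0,0,0,0.0],[0,0,-0.0008,0,0,0,0.0],[0,0,-0.0008,0,0,0,0.0]],
  ],
)

```text
clock: 7.7
ee_pos: [0.4863, 0.0566, 0.1774]
eef_rot: [-3.141, -0.0, 2.937]
ft_force: [-0.2, 0.6, -1.4]
finger_gap: 0.154
```

Emit:
send_rows(
  moves=[
    [[0,0,-0.0005,0,0,0,0.0],[0,0,-0.0008,0,0,0,0.0],[0,0,-0.0008,0,0,0,0.0]],
  ],
)

```text
clock: 7.95
ee_pos: [0.4864, 0.0566, 0.1772]
eef_rot: [3.142, 0.001, 2.937]
ft_force: [-1.6, 1.0, 4.7]
finger_gap: 0.154
```

Emit:
send_rows(
  moves=[
    [[0,0,0.0006,0,0,-2,0.0],[0,0,0.0006,0,0,-4,0.0],[0,0,0.0006,0,0,-6,0.0],[0,0,0.0005,0,0,-8,0.0],[0,0,0.0005,0,0,-10,0.0],[0,0,0.0005,0,0,-10,0.0]],
  ],
)

```text
clock: 8.45
ee_pos: [0.4861, 0.0568, 0.1771]
eef_rot: [3.141, -0.001, 2.762]
ft_force: [-1.9, 2.3, -0.8]
finger_gap: 0.157
```

```bash
cat > s.py <<'E'
from h import *
o=get_obs(); print(o['clock'],o['ee_pos'].round(4),'yaw',np.degrees(o['eef_rot'][2]).round(2),'F',o['ft_force'].round(2),'M',o['torque'].round(3),'tq6',o['joint_torque'][5].round(3))
E
python3 s.py
```

```text
8.45 [0.4861 0.0568 0.1771] yaw 158.23 F [-1.89  2.3  -0.8 ] M [0.356 0.326 0.153] tq6 0.794
```

Emit:
send_rows(
  moves=[
    [[-0.0002,0.0003,-0.0001,0,0,-2,0.0],[-0.0003,0.0003,-0.0001,0,0,-4,0.0],[-0.0003,0.0003,-0.0002,0,0,-6,0.0],[-0.0003,0.0003,-0.0003,0,0,-8,0.0],[-0.0003,0.0003,-0.0004,0,0,-10,0.0],[-0.0003,0.0003,-0.0004,0,0,-10,0.0]],
  ],
)

```text
clock: 8.95
ee_pos: [0.486, 0.057, 0.1768]
eef_rot: [3.142, -0.0, 2.588]
ft_force: [-0.8, 0.7, -1.7]
finger_gap: 0.155
```

```bash
python3 s.py
```

```text
8.95 [0.486  0.057  0.1768] yaw 148.29 F [-0.81  0.71 -1.73] M [0.312 0.097 0.16 ] tq6 0.803
```

Emit:
send_rows(
  moves=[
    [[0,0,-0.0001,0,0,-2,0.0],[0,0,-0.0002,0,0,-4,0.0],[0,0,-0.0002,0,0,-6,0.0],[0,0,-0.0003,0,0,-8,0.0],[0,0,-0.0004,0,0,-10,0.0],[0,0,-0.0005,0,0,-12,0.0],[0,0,-0.0005,0,0,-14,0.0],[0,0,-0.0005,0,0,-14,0.0]],
  ],
)

```text
clock: 9.62
ee_pos: [0.486, 0.0571, 0.1762]
eef_rot: [3.141, -0.0, 2.344]
ft_force: [0.2, 2.1, -0.9]
finger_gap: 0.155
```

```bash
python3 s.py
```

```text
9.6167 [0.486  0.0571 0.1762] yaw 134.33 F [ 0.16  2.1  -0.94] M [0.513 0.105 0.191] tq6 0.81
```

Emit:
send_rows(
  moves=[
    [[0,0.0003,-0.0001,0,0,-1.5,0.0],[0,0.0004,-0.0001,0,0,-3,0.0],[0,0.0004,-0.0002,0,0,-4.5,0.0],[0,0.0004,-0.0002,0,0,-6,0.0],[0,0.0004,-0.0003,0,0,-7.5,0.0],[0,0.0004,-0.0003,0,0,-7.5,0.0]],
  ],
)

```text
clock: 10.12
ee_pos: [0.486, 0.0572, 0.1759]
eef_rot: [-3.141, 0.0, 2.214]
ft_force: [0.5, -0.2, -2.3]
finger_gap: 0.158
```

```bash
python3 s.py
```

```text
10.1167 [0.486  0.0572 0.1759] yaw 126.87 F [ 0.46 -0.16 -2.35] M [0.187 0.081 0.2  ] tq6 0.665
```

Turned 41.4°. Now small steps toward the stop (expected 46–67°).

Emit:
send_rows(
  moves=[
    [[0,0,-0.0001,0,0,-1,0.0],[0,0,-0.0001,0,0,-2,0.0],[0,0,-0.0001,0,0,-3,0.0],[0,0,-0.0002,0,0,-4,0.0],[0,0,-0.0002,0,0,-4,0.0]],
  ],
)

```text
clock: 10.53
ee_pos: [0.486, 0.0573, 0.1758]
eef_rot: [-3.142, -0.0, 2.142]
ft_force: [0.2, 0.6, -1.7]
finger_gap: 0.162
```

```bash
python3 s.py
```

```text
10.5333 [0.486  0.0573 0.1758] yaw 122.73 F [ 0.24  0.59 -1.67] M [0.24  0.077 0.14 ] tq6 0.485
```

Emit:
send_rows(
  moves=[
    [[0,0,-0.0001,0,0,-1,0.0],[0,0,-0.0001,0,0,-2,0.0],[0,0,-0.0001,0,0,-2,0.0],[0,0,-0.0001,0,0,-2,0.0]],
  ],
)

```text
clock: 10.87
ee_pos: [0.486, 0.0573, 0.1757]
eef_rot: [-3.141, -0.0, 2.108]
ft_force: [0.3, 1.1, -1.1]
finger_gap: 0.16
```

```bash
python3 s.py
```

```text
10.8667 [0.486  0.0573 0.1757] yaw 120.8 F [ 0.28  1.09 -1.05] M [ 0.25  -0.01   0.171] tq6 0.269
```

Emit:
send_rows(
  moves=[
    [[0,0,-0.0001,0,0,-1,0.0],[0,0,-0.0001,0,0,-2,0.0],[0,0,-0.0001,0,0,-3,0.0],[0,0,-0.0001,0,0,-3,0.0]],
  ],
)

```text
clock: 11.2
ee_pos: [0.486, 0.0573, 0.1755]
eef_rot: [-3.142, -0.0, 2.054]
ft_force: [-0.4, 1.3, -1.2]
finger_gap: 0.155
```

```bash
python3 s.py
```

```text
11.2 [0.486  0.0573 0.1755] yaw 117.7 F [-0.43  1.26 -1.21] M [ 0.285 -0.036  0.143] tq6 0.493
```

Emit:
send_rows(
  moves=[
    [[0,0,-0.0001,0,0,-1,0.0],[0,0,-0.0001,0,0,-2,0.0],[0,0,-0.0001,0,0,-2,0.0],[0,0,-0.0001,0,0,-2,0.0]],
  ],
)

```text
clock: 11.53
ee_pos: [0.4861, 0.0573, 0.1755]
eef_rot: [3.142, -0.0, 2.021]
ft_force: [0.8, 0.8, -1.9]
finger_gap: 0.156
```

```bash
python3 s.py
```

```text
11.5333 [0.4861 0.0573 0.1755] yaw 115.79 F [ 0.83  0.76 -1.87] M [ 0.29  -0.06   0.168] tq6 0.271
```

Emit:
send_rows(
  moves=[
    [[0,0,-0.0001,0,0,-1,0.0],[0,0,-0.0001,0,0,-2,0.0],[0,0,-0.0001,0,0,-2,0.0]],
  ],
)

```text
clock: 11.78
ee_pos: [0.486, 0.0573, 0.1754]
eef_rot: [3.142, -0.0, 1.985]
ft_force: [0.8, 1.1, -1.2]
finger_gap: 0.157
```

```bash
python3 s.py
```

```text
11.7833 [0.486  0.0573 0.1754] yaw 113.7 F [ 0.84  1.08 -1.2 ] M [ 0.375 -0.08   0.162] tq6 0.477
```

Emit:
send_rows(
  moves=[
    [[0,0,-0.0001,0,0,-1,0.0],[0,0,-0.0001,0,0,-2,0.0],[0,0,-0.0001,0,0,-2,0.0]],
  ],
)

```text
clock: 12.03
ee_pos: [0.4861, 0.0573, 0.1753]
eef_rot: [3.142, -0.0, 1.95]
ft_force: [0.4, 1.1, -1.3]
finger_gap: 0.155
```

```bash
python3 s.py
```

```text
12.0333 [0.4861 0.0573 0.1753] yaw 111.71 F [ 0.38  1.06 -1.34] M [ 0.42  -0.121  0.146] tq6 0.48
```

Emit:
send_rows(
  moves=[
    [[0,0.0002,-0.0001,0,0,-1,0.0],[0,0.0002,-0.0001,0,0,-2,0.0],[0,0.0002,-0.0001,0,0,-2,0.0]],
  ],
)

```text
clock: 12.28
ee_pos: [0.4861, 0.0574, 0.1752]
eef_rot: [-3.142, 0.0, 1.915]
ft_force: [0.4, 0.6, -0.6]
finger_gap: 0.153
```

```bash
python3 s.py
```

```text
12.2833 [0.4861 0.0574 0.1752] yaw 109.7 F [ 0.43  0.55 -0.62] M [ 0.235 -0.139  0.146] tq6 0.48
```

Emit:
send_rows(
  moves=[
    [[0,0,0,0,0,-1,0.0],[0,0,-0.0001,0,0,-1.5,0.0],[0,0,-0.0001,0,0,-1.5,0.0]],
  ],
)

```text
clock: 12.53
ee_pos: [0.486, 0.0574, 0.1751]
eef_rot: [-3.142, 0.0, 1.889]
ft_force: [0.9, 1.2, 0.2]
finger_gap: 0.155
```

```bash
python3 s.py
```

```text
12.5333 [0.486  0.0574 0.1751] yaw 108.25 F [0.94 1.21 0.22] M [ 0.134 -0.147  0.275] tq6 0.384
```

Emit:
send_rows(
  moves=[
    [[0,0,0,0,0,-0.5,0.0],[0,0,0,0,0,-1,0.0],[0,0,0,0,0,-1,0.0]],
  ],
)

```text
clock: 12.78
ee_pos: [0.486, 0.0574, 0.1751]
eef_rot: [-3.142, 0.0, 1.872]
ft_force: [0.6, -0.3, -0.7]
finger_gap: 0.158
```

```bash
python3 s.py
```

```text
12.7833 [0.486  0.0574 0.1751] yaw 107.25 F [ 0.55 -0.29 -0.69] M [ 0.131 -0.242  0.176] tq6 0.343
```

Emit:
send_rows(
  moves=[
    [[0,0,0,0,0,-0.7,0.0],[0,0,0,0,0,-1.4,0.0],[0,0,0,0,0,-1.4,0.0]],
  ],
)

```text
clock: 13.03
ee_pos: [0.486, 0.0574, 0.175]
eef_rot: [-3.141, 0.0, 1.847]
ft_force: [1.3, 0.6, -1.0]
finger_gap: 0.155
```

```bash
python3 s.py
```

```text
13.0333 [0.486  0.0574 0.175 ] yaw 105.83 F [ 1.3   0.62 -1.01] M [ 0.147 -0.268  0.18 ] tq6 0.4
```

Emit:
send_rows(
  moves=[
    [[0,0,0,0,0,-0.5,0.0],[0,0,0,0,0,-1,0.0],[0,0,0,0,0,-1,0.0]],
  ],
)

```text
clock: 13.28
ee_pos: [0.486, 0.0575, 0.1751]
eef_rot: [-3.142, 0.0, 1.83]
ft_force: [1.9, -0.1, -1.4]
finger_gap: 0.154
```

```bash
python3 s.py
```

```text
13.2833 [0.486  0.0575 0.1751] yaw 104.86 F [ 1.87 -0.07 -1.36] M [ 0.167 -0.315  0.385] tq6 0.533
```

Emit:
send_rows(
  moves=[
    [[0.0002,0,0,0,0,-0.4,0.0],[0.0002,0,0,0,0,-0.8,0.0],[0.0002,0,0,0,0,-0.8,0.0]],
  ],
)

```text
clock: 13.53
ee_pos: [0.4861, 0.0575, 0.1751]
eef_rot: [-3.141, -0.0, 1.816]
ft_force: [0.9, 0.6, -0.5]
finger_gap: 0.156
```

```bash
python3 s.py
```

```text
13.5333 [0.4861 0.0575 0.1751] yaw 104.08 F [ 0.91  0.59 -0.51] M [ 0.208 -0.196  0.519] tq6 0.657
```

Emit:
send_rows(
  moves=[
    [[0,0,0,0,0,-0.4,0.0],[0,0,0,0,0,-0.8,0.0],[0,0,0,0,0,-0.8,0.0]],
  ],
)

```text
clock: 13.78
ee_pos: [0.4861, 0.0575, 0.1751]
eef_rot: [-3.141, -0.0, 1.803]
ft_force: [1.2, 1.0, -1.2]
finger_gap: 0.162
```

```bash
python3 s.py
```

```text
13.7833 [0.4861 0.0575 0.1751] yaw 103.28 F [ 1.2   1.03 -1.23] M [ 0.232 -0.127  0.693] tq6 0.841
```

Emit:
send_rows(
  moves=[
    [[0,0,0,0,0,2,0.0],[0,0,0,0,0,4,0.0],[0,0,0,0,0,6,0.0],[0,0,0,0,0,6,0.0]],
  ],
)

```text
clock: 14.12
ee_pos: [0.486, 0.0573, 0.175]
eef_rot: [-3.141, 0.0, 1.908]
ft_force: [0.0, -1.3, -1.3]
finger_gap: 0.157
```

```bash
python3 s.py
```

```text
14.1167 [0.486  0.0573 0.175 ] yaw 109.34 F [ 0.   -1.29 -1.27] M [-0.057  0.041  0.   ] tq6 -0.631
```

Emit:
send_rows(
  moves=[
    [[0,0,0.003,0,0,0,0.0],[0,0,0.007,0,0,0,0.0],[0,0,0.012,0,0,0,0.0],[0,0,0.02,0,0,0,0.0],[0,0,0.035,0,0,0,0.0],[0,0,0.052,0,0,0,0.0],[0,0,0.055,0,0,0,0.0],[0,0,0.055,0,0,0,0.0]],
  ],
)

```text
clock: 14.78
ee_pos: [0.487, 0.0575, 0.2314]
eef_rot: [3.139, 0.001, 1.907]
ft_force: [-0.3, 1.4, -2.5]
finger_gap: 0.154
```

```bash
python3 s.py
python3 - <<'E'
from h import *
im=get_image('wrist'); cv2.imwrite('pics/w6.png',im); a=cv2.resize(im[100:400,120:440],(640,600));cv2.imwrite('pics/g.png',a)
E
```

```text
14.7833 [0.487  0.0575 0.2314] yaw 109.28 F [-0.26  1.42 -2.55] M [-0.     0.018 -0.   ] tq6 0.005
```

View pics/g.png

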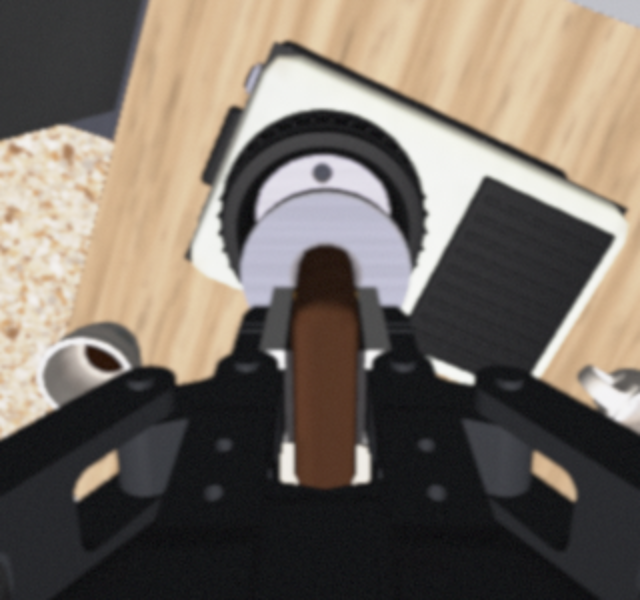

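Run:
```python
from h import *
o=get_obs();print(o['ee_pos'],o['eef_rot'],o['clock']); C=cam('wrist',o); g=cv2.cvtColor(cv2.imread('pics/w6.png'),cv2.COLOR_BGR2GRAY)
u,v=281,186
p=g[v-7:v+8,u-7:u+8].astype(float); w=np.clip(np.median(p)-25-p,0,None); Y,X=np.mgrid[v-7:v+8,u-7:u+8]
h=toz(C,((w*X).sum()/w.sum(),(w*Y).sum()/w.sum()),.1305); d=np.array([.4862,.0573])-h[:2]; print(h,np.linalg.norm(d),np.degrees(np.arctan2(d[1],d[0])))
```

```text
[0.48648621 0.05747379 0.23039165] [3.14057109e+00 2.60857890e-04 1.90737357e+00] 14.8333
[0.47847016 0.076496   0.1305    ] 0.020693883581326216 -68.06634634803669
```

Emit:
send_rows(
  moves=[
    [[-0.013,0.035,0,0,0,7,0.0],[-0.026,0.07,0,0,0,14,0.0],[-0.04,0.105,0,0,0,21,0.0],[-0.053,0.14,-0.01,0,0,28,0.0],[-0.066,0.17,-0.03,0,0,35,0.0],[-0.074,0.19,-0.05,0,0,42,0.0],[-0.079,0.2015,-0.07,0,0,49,0.0],[-0.079,0.2015,-0.09,0,0,56,0.0],[-0.079,0.2015,-0.105,0,0,63,0.0],[-0.079,0.2015,-0.11,0,0,66.7,0.0],[-0.079,0.2015,-0.11,0,0,66.7,0.0],[-0.079,0.2015,-0.11,0,0,66.7,0.0]],
  ],
)

```text
clock: 15.83
ee_pos: [0.4067, 0.2586, 0.1194]
eef_rot: [-3.14, -0.001, 3.069]
ft_force: [-0.5, -0.0, -1.6]
finger_gap: 0.153
```

Emit:
send_rows(
  moves=[
    [[0,0,0,0,0,0,0.0],[0,0,0,0,0,0,0.0]],
  ],
)

```text
clock: 16.0
ee_pos: [0.4076, 0.2591, 0.1206]
eef_rot: [3.141, 0.001, 3.07]
ft_force: [0.4, 0.8, -1.6]
finger_gap: 0.157
```

```bash
python3 s.py
```

```text
16.0 [0.4076 0.2591 0.1206] yaw 175.88 F [ 0.35  0.82 -1.58] M [-0.011 -0.054  0.014] tq6 0.027
```

Emit:
send_rows(
  moves=[
    [[0,0,-0.015,0,0,0,0.0],[0,0,-0.03,0,0,0,0.0],[0,0,-0.04,0,0,0,0.0],[0,0,-0.046,0,0,0,0.0],[0,0,-0.048,0,0,0,0.0],[0,0,-0.05,0,0,0,0.0],[0,0,-0.05,0,0,0,0.0],[0,0,-0.05,0,0,0,0.0]],
  ],
)

```text
clock: 16.67
ee_pos: [0.4076, 0.2592, 0.0706]
eef_rot: [3.141, 0.001, 3.071]
ft_force: [0.3, 0.3, -1.1]
finger_gap: 0.154
```

```bash
python3 s.py
```

```text
16.6667 [0.4076 0.2592 0.0706] yaw 175.98 F [ 0.29  0.34 -1.09] M [-0.008  0.026  0.042] tq6 0.005
```

Emit:
send_rows(
  moves=[
    [[0,0,-0.001,0,0,0,0.0],[0,0,-0.0022,0,0,0,0.0],[0,0,-0.0022,0,0,0,0.0],[0,0,-0.0022,0,0,0,0.0]],
  ],
)

```text
clock: 17.0
ee_pos: [0.4072, 0.259, 0.0679]
eef_rot: [-3.142, 0.0, 3.072]
ft_force: [0.4, 0.2, -1.6]
finger_gap: 0.156
```

```bash
python3 s.py
```

```text
17.0 [0.4072 0.259  0.0679] yaw 176.0 F [ 0.36  0.17 -1.56] M [0.005 0.023 0.   ] tq6 0.001
```

Emit:
send_rows(
  moves=[
    [[0,0,-0.0004,0,0,0,0.0],[0,0,-0.0008,0,0,0,0.0],[0,0,-0.0008,0,0,0,0.0]],
  ],
)

```text
clock: 17.25
ee_pos: [0.4073, 0.2591, 0.0675]
eef_rot: [3.141, 0.0, 3.072]
ft_force: [-1.7, -0.9, 4.9]
finger_gap: 0.156
```

```bash
python3 s.py
```

```text
17.25 [0.4073 0.2591 0.0675] yaw 176.01 F [-1.74 -0.89  4.91] M [-0.164  0.322 -0.037] tq6 -0.011
```

Emit:
send_rows(
  moves=[
    [[0,0,0.0003,0,0,0,0.02],[0,0,0.0003,0,0,0,0.03],[0,0,0.0003,0,0,0,0.05],[0,0,0.0003,0,0,0,0.0854],[0,0,0.0003,0,0,0,0.0854],[0,0,0.0003,0,0,0,0.0854],[0,0,0.0003,0,0,0,0.0854],[0,0,0.0003,0,0,0,0.0854]],
  ],
)

```text
clock: 17.92
ee_pos: [0.4072, 0.259, 0.0673]
eef_rot: [-3.141, -0.0, 3.072]
ft_force: [-0.2, -0.2, -0.5]
finger_gap: 0.998
```

Emit:
send_rows(
  moves=[
    [[0,0,0.015,0,0,0,0.0854],[0,0,0.04,0,0,0,0.0854],[0,0,0.08,0,0,0,0.0854],[0.01,-0.03,0.12,0,0,0,0.0854],[0.025,-0.07,0.15,0,0,0,0.0854],[0.04,-0.11,0.17,0,0,0,0.0854],[0.055,-0.15,0.183,0,0,0,0.0854],[0.068,-0.18,0.183,0,0,0,0.0854],[0.072,-0.2,0.183,0,0,0,0.0854],[0.072,-0.2,0.183,0,0,0,0.0854],[0.072,-0.2,0.183,0,0,0,0.0854]],
  ],
)

```text
clock: 18.83
ee_pos: [0.4796, 0.0572, 0.2505]
eef_rot: [3.142, 0.0, 3.068]
ft_force: [1.0, 1.0, -0.2]
finger_gap: 1.003
```

```bash
python3 s.py
python3 - <<'E'
from h import *
o=get_obs(); C=cam('wrist',o); im=get_image('wrist'); t=get_image('top'); g=cv2.cvtColor(im,cv2.COLOR_BGR2GRAY)
a=cv2.resize(im[60:270,180:540],(720,420)); b=cv2.resize(t[220:255,190:330],(720,180)); cv2.imwrite('pics/h.png',np.vstack([a,b]))
E
```

```text
18.8333 [0.4796 0.0572 0.2505] yaw 175.77 F [ 1.    0.99 -0.23] M [ 0.047  0.043 -0.043] tq6 -0.349
```

View pics/h.png

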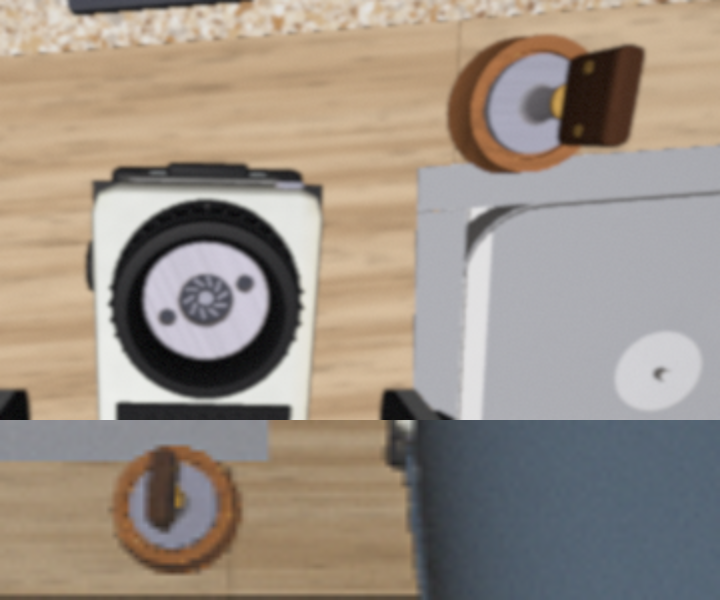

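```bash
python3 -c "
from rig import *
print(hand_in())"
```

```text
the job is handed in; nothing more can be done
None
```

I fitted the spanner in the ring, turned the ring clockwise to its stop, and put the spanner back upright in its stand. The job was handed in at about 19 s.

- **Fitting:** The pins went into the holes without contact force. The disc then touched the ring at about 6 N.
- **Turning:** The ring moved at a steady 0.14–0.2 N m. At the stop the torque climbed steadily to 0.69 N m, below the 1 N m limit, and I eased off there.
- **Turn check:** The last picture shows the hole line turned by about 57° (1.0 rad). The spanner sank about 2.3 mm, which matches the ring's pitch over that turn.
- **Spanner:** It seated at the same height it started from. The last pictures show it upright in the stand, with the gripper open and clear.

One measurement disagreed: the ring centre came out up to 1.4 mm apart in two pictures. I averaged the two and took up the rest by feel, with sideways forces staying below about 3 N. I did not check the brush, cup and teaspoon up close at the end, but the arm never went near them.

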